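# Seat the food probe in the hidden port of a holding-pan lid

## Robot

A 6-joint arm with a two-finger parallel gripper is mounted at the origin on the work surface. World frame = base frame: x ahead of the robot, y to its left, z up, the work surface at z = 0. Lengths are in m, angles in degrees, forces in N, time in s.
With the tool pointing down it reaches from about 0.4 to 0.825 m from the base axis. Payload 7 kg.
Tool frame: the origin (TCP) lies at the very end of the fingers, on their centre line; the grasp point (between the pads) lies hold_point_z behind it (hold_point_z is the distance from the TCP to the grasp point, in m); z points along the fingers, y is the direction in which the jaws open and shut (so a half turn about z gives the same grasp; the last joint's range is limited). The gripper opens to 88 mm and grips with 3 to 60 N. Pads are 19 mm wide; open, the fingers measure 130 mm over their backs; the gripper's body (78 mm by 193 mm) begins 47 mm behind the grasp point.
Start: joints at [81.022, 20.546, 0.682, 0, -70.136, -16.507], TCP at [0.29, 0.609, 0.227] pointing down, gripper open.
Joint ranges: [-176.03, 176.03], [-82.01, 121.73], [-58.28, 71.71], [-173.87, 95.51], [-174.79, -0.11], [-173.66, 173.66]. Speed limits (degrees/s): [136.94, 136.94, 172.46, 180, 180, 180].

## Interface

Orientations are given as [roll, pitch, yaw] about the fixed x, y, z axes, in that order (R = Rz(yaw) Ry(pitch) Rx(roll)).
In Python, from plant import get_obs, snapshot, close_job, hold_point_z gives the robot as it stands. The module is installed in compiled form; this text tells all that it offers.
- The arm moves only by the tool jog_arm, never from a script. Its argument "commands" is a list of rows, each a list of 4 numbers: the shift along the world's x, y, z in mm, then the turn about the world's z in degrees. In form: [[x, y, z, turn], ...]. A call has exactly 10 rows; each row shifts and turns the commanded pose from where the row before left it; what a row does not reach is not made up. A row lasts 1/12 s, in which the tool goes at most 41.7 mm and 7.16 degrees, less where a joint would pass 70% of its speed; a pose out of reach is approached as far as the arm can. A call is refused whole if a number of a shift passes 41.7 or a number of a turn 7.16, either way. A call with a gripper value outside its range is refused whole. "fingers" is the finger opening in mm, from 0 to 87.6, set as the call begins (left out, the last holds). The fingers move at their own pace and stop on an object; the grip force is fixed at half the most. Time passes only in rows, so rows that do not move let the fingers close, or fill a call up. It gives the time, the measured TCP pose, the force and the opening at its end, in the units of the state.
- get_obs(): the state, without advancing time (a new reading comes with each control period).
- snapshot(name): name is "scene" or "top" or "wrist"; returns a dict with "image" (420x560x3 uint8, red, green, blue), "fov_y" (degrees; the focal length in pixels is half the picture's height over the tangent of half this angle, whatever the lens; pixels are square), "cx", "cy" (the principal point, pixels), "rvec" (rotation vector, rad) and "tvec" (3), from world to camera coordinates, as OpenCV has them; the wrist camera has in their place "mount" (4x4, takes a point from camera to tool coordinates, whose origin is the TCP and whose axes are the flange's). Camera axes: x right, y down, z forward; pixel columns grow to the right and rows downward; lengths in m; the calibration is good to about 2 mm. A picture is of the moment at which its call begins: read the wrist's pose just before it. There is no depth.
- close_job(): hands the job in, once; it reports no verdict.
The state is a dict: "clock": time; "joint_pos": joint angles; "qvel": joint speeds; "tau": joint torques, N m; "tool_pos": TCP position; "orientation": TCP orientation; "force": force on the tool from outside, world axes, zero at the start; "moment": the same for the moment, N m; "opening": finger opening in m.
Only numpy, scipy, OpenCV 4.12 (cv2) and the standard library are available. Lean on these libraries where they do the work, as an engineer would, in place of code of your own. Each camera call takes 0.05 s, during which the arm holds its last target.

## Task

Take the yellow-handled food probe out of its stand and set its tip on the lining at one end of the groove in the holding-pan lid, next to a blue end line. The port is hidden under the groove's black lining: pressing lightly, slide the tip along the groove until it drops in, without ever forcing the sprung lining down to its stop. Lower the probe gently, do not let it drop, until its collar sits flush on the lid, then let go of it, leaving everything else on the counter and on the lid where it is.

Things in the scene. Friction and masses are not known exactly. Their poses are not given: they have to be found in the camera images.
- pan: Fixed steel holding pan with a flat aluminium lid, 162 x 265 mm in plan, 116 mm high in all. Origin: centre of its underside; z up, y along its long side. The lid, 16 mm thick, has its upper face at z = 116 mm. A black bar handle (80 mm along y, 31 mm high) stands on the lid at x = +45 mm; a groove runs along y at x = -25 mm.
- groove (a point): Centre of the groove in the lid, level with the lid's upper face; axes as the pan's. The groove runs along y from -55 to +55 mm, 18 mm wide, a blue line across each end. Its floor, 6 mm down, is a sprung strip lined with black rubber.
- groove_floor (a point): Middle of the groove's floor, 6 mm below groove. In the floor strip (6 mm thick), on the groove's centre line, is a round port 15 mm in diameter, hidden by the thin lining, which offers no resistance over it. Its centre lies anywhere from y = -33 to +33 mm of here. Under it there is room for the whole stem.
- strip (a joint): How far the groove's floor strip is pressed down, m: 0 at rest, at its stop at 10 mm. It is sprung: about 1.5 N starts it moving, then 1.2 N more per mm (about 12 N above 9 mm, and hard at the stop). It springs back up when not pressed, also when the tip is over the port.
- stand: Fixed grey block 75 x 75 x 100 mm high on a 95 mm square, 6 mm thick dark foot, holding the probe upright in a 13.5 mm round hole, 66 mm deep, at the centre of its top. Origin: centre of its underside.
- probe: The food probe, about 150 g, loose, upright in the stand at the start. Along its own z from its origin at the rounded tip: steel stem 10 mm in diameter, 60 mm long, then a round steel collar 32 mm in diameter and 6 mm thick (z = 60 to 66 mm), then a square yellow handle 22 x 22 mm, 60 mm tall (z = 66 to 126 mm, black band at the top), sides along the probe's x and y. In the stand the collar's underside rests on the stand's top.
- probe_tip (a point): The rounded tip of the probe's stem (the probe's origin).
- probe_collar (a point): Centre of the underside of the probe's collar, 60 mm above the tip.
- ramekin: Small white ramekin, 50 mm across, 30 mm high, standing loose on the pan's lid beyond the handle's end, its centre at least 70 mm from the groove's centre line. Origin: centre of its underside. Bystander.
- crock: Blue ceramic crock, 84 mm across, 100 mm high, loose; it and the probe stand may be on either side of the pan. Origin: centre of its underside. Bystander.
- sauce: Red sauce bottle, 60 mm across, 170 mm high, loose. Origin: centre of its underside. Bystander.
- pie0: One of three glazed pies, each in a white dish 110 mm across, 74 mm high in all, beyond the pan. Origin: centre of its underside. Bystander.
- pie1: One of three glazed pies, each in a white dish 110 mm across, 74 mm high in all, beyond the pan. Origin: centre of its underside. Bystander.
- pie2: One of three glazed pies, each in a white dish 110 mm across, 74 mm high in all, beyond the pan. Origin: centre of its underside. Bystander.
Things that resemble listed ones, but are neither listed nor needed, are in the scene too. Leave any white look-alike of the probe alone.

How it is judged:
By the outcome, as a careful person would: the job done as asked, in the order asked, and still so for the second after the job is handed in, with the robot touching nothing.
It also fails if it takes over 64 s, if anything falls off the work surface, if the arm or the gripper's body presses on something with over 40 N, if the wrist force passes 120 N, or if a joint passes its speed limit or range.

## Working session

There is one attempt and no reset: what is moved stays moved. The work goes in short steps, Python scripts to look and compute and a tool call to move; the robot and the scene stay as the last step left them, time stands still between calls to the robot, and variables do not carry over. Pictures are saved under pics/ and viewed, and the job is handed in when it is done.

Besides the shell and the picture viewer there is one more tool, called in YAML: its name, and indented under it one key for each argument. jog_arm: Moves the arm, as the interface text tells. Its arguments: {"type":"object","properties":{"commands":{"type":"array","items":{"type":"array","items":{"type":"number"}}},"fingers":{"type":"number"}},"required":["commands"]}

```bash
mkdir -p pics
cat > h.py <<'E'
import numpy as np,cv2,pickle
from plant import get_obs,snapshot,hold_point_z
def K(s):
    f=210/np.tan(np.radians(s['fov_y'])/2); return np.array([[f,0,s['cx']],[0,f,s['cy']],[0,0,1]])
def save(s,n,crop=None,k=1):
    im=s['image'][:,:,::-1]
    if crop: x0,y0,x1,y1=crop; im=im[y0:y1,x0:x1]
    if k!=1: im=cv2.resize(im,None,fx=k,fy=k,interpolation=cv2.INTER_CUBIC)
    cv2.imwrite('pics/'+n,im)
def ext(s):
    R,_=cv2.Rodrigues(np.array(s['rvec'],float)); return R,np.array(s['tvec'],float).ravel()
def ray(s,u,v,z):
    R,t=ext(s); d=R.T@np.linalg.inv(K(s))@[u,v,1]; c=-R.T@t
    return c+d*(z-c[2])/d[2]
def proj(s,P):
    R,t=ext(s); p=K(s)@(R@np.array(P,float)+t); return p[:2]/p[2]
def wristify(s,o):
    from scipy.spatial.transform import Rotation as Ro
    T=np.eye(4);T[:3,:3]=Ro.from_euler('xyz',o['orientation'],degrees=True).as_matrix();T[:3,3]=o['tool_pos']
    W=np.linalg.inv(T@np.array(s['mount'])); s['rvec']=cv2.Rodrigues(W[:3,:3])[0]; s['tvec']=W[:3,3]; return s
E
python3 - <<'E'
from h import *
o=get_obs();print(o,hold_point_z)
for n in('scene','top','wrist'):
    o=get_obs();s=snapshot(n)
    if n=='wrist': s=wristify(s,o)
    pickle.dump(s,open(n+'0.pkl','wb'));save(s,n+'0.png');R,t=ext(s);print(n,s['fov_y'],-R.T@t, s['cx'],s['cy'])
E
```

```text
{'clock': 0.0, 'joint_pos': array([ 8.10236962e+01,  2.05932812e+01,  6.34756356e-01, -1.94492522e-02,
       -7.01353713e+01, -1.65056079e+01]), 'qvel': array([-0.10031367, -0.05811455, -0.04775281, -0.01921853, -0.00887038,
       -0.036383  ]), 'tau': array([-8.31979196e-05, -5.82719564e+01,  2.93053901e+01,  6.99709877e+00,
        7.01659505e-03, -1.52853718e-04]), 'tool_pos': array([0.29023633, 0.608889  , 0.22561142]), 'orientation': array([ 1.79904778e+02, -9.14925943e-03, -2.54885279e+01]), 'force': array([-0.32755199,  0.93504988,  0.26962328]), 'moment': array([-0.03211581, -0.0470179 , -0.00759725]), 'opening': 0.08753077838031664} 0.0188
scene 43.964281550799015 [1.48080141 0.21752837 1.02545254] 269.1701142017235 210.7049878954763
top 48.73428696730619 [ 0.41727132 -0.04055336  1.13929627] 281.5123978329572 206.84930720018522
wrist 58.94184054019448 [0.35632154 0.5776256  0.38456837] 281.6314599150213 211.09919053279336
```

View pics/scene0.png

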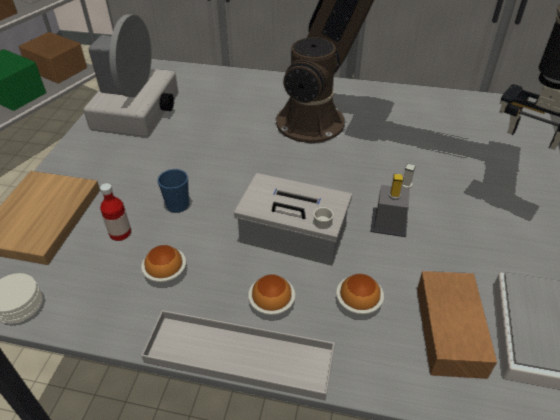

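View pics/top0.png

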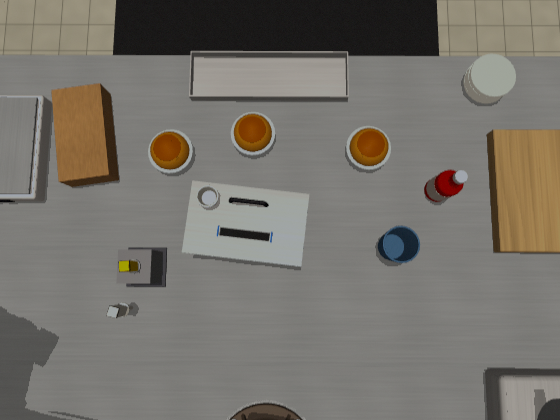

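View pics/wrist0.png

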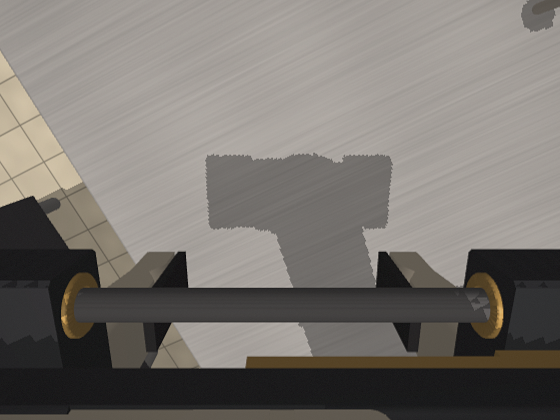

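Run:
```python
from h import *
s=pickle.load(open('top0.pkl','rb'));a=pickle.load(open('scene0.pkl','rb'))
save(s,'t_probe.png',(90,230,190,330),6);save(s,'t_pan.png',(175,170,325,280),5);save(a,'s_probe.png',(360,150,430,245),6);save(a,'s_pan.png',(225,165,365,265),5)
```

```text
(no output)
```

View pics/t_probe.png

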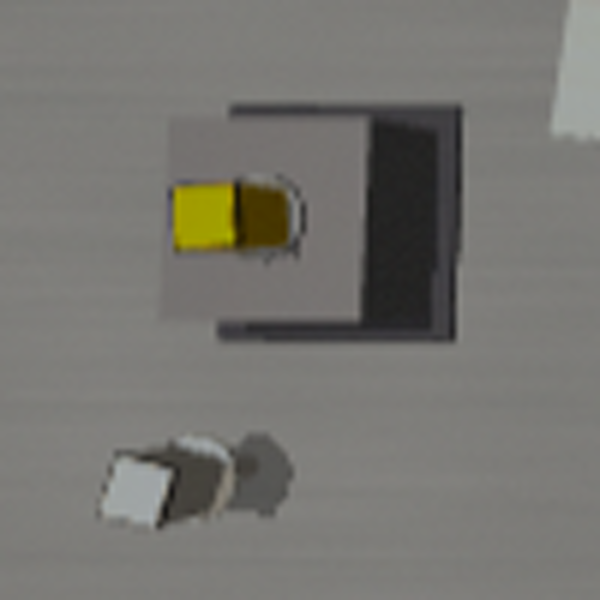

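View pics/t_pan.png

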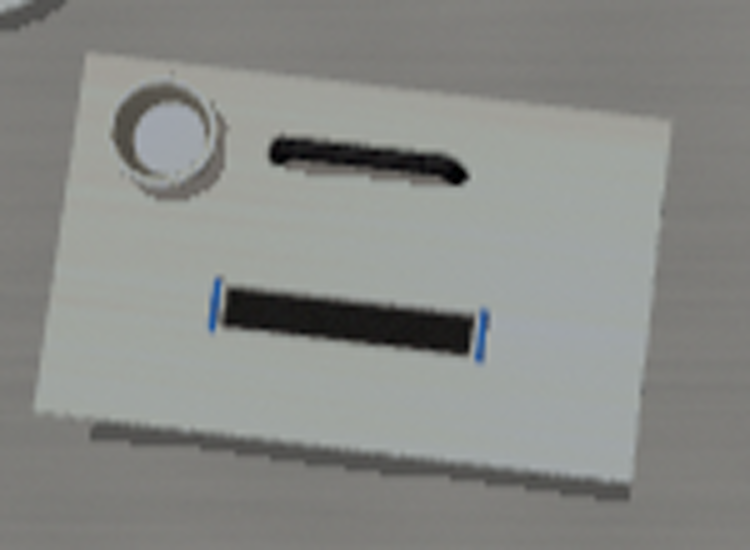

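View pics/s_probe.png

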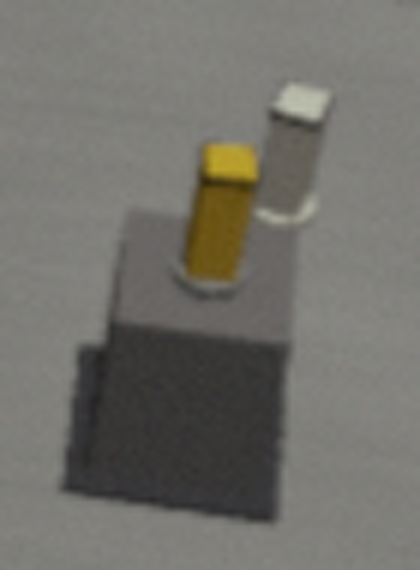

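View pics/s_pan.png

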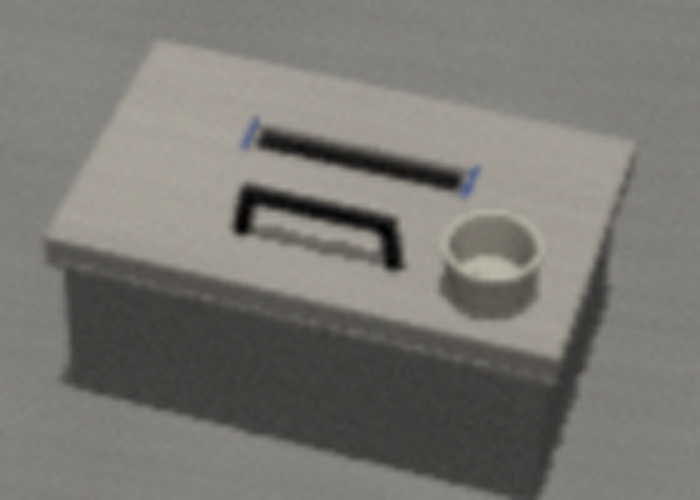

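```bash
cat >> h.py <<'E'
def tri(ss,uvs):
    A=[];b=[]
    for s,(u,v) in zip(ss,uvs):
        R,t=ext(s);d=R.T@np.linalg.inv(K(s))@[u,v,1];d/=np.linalg.norm(d);c=-R.T@t;P=np.eye(3)-np.outer(d,d);A.append(P);b.append(P@c)
    return np.linalg.lstsq(np.vstack(A),np.hstack(b),rcond=None)[0]
E
python3 - <<'E'
from h import *
s=pickle.load(open('top0.pkl','rb'));a=pickle.load(open('scene0.pkl','rb'))
tp=lambda x,y:(90+(x+.5)/6-.5,230+(y+.5)/6-.5)
sp=lambda x,y:(360+(x+.5)/6-.5,150+(y+.5)/6-.5)
tg=lambda x,y:(175+(x+.5)/5-.5,170+(y+.5)/5-.5)
sg=lambda x,y:(225+(x+.5)/5-.5,165+(y+.5)/5-.5)
C=[ray(s,*tp(*p),.166) for p in[(173,186),(235,183),(237,247),(174,250)]]
print(np.round(C,4),np.mean(C,0))
C2=[ray(a,*sp(*p),.166) for p in[(206,147),(257,147),(256,184),(203,181)]];print(np.mean(C2,0))
print('tri top',tri([s,a],[tp(205,217),sp(231,165)]))
S=[ray(s,*tp(*p),.1) for p in[(168,117),(369,115),(361,323),(160,320)]];print('stand',np.round(S,4),np.mean(S,0))
L=[ray(s,*tg(*p),.116) for p in[(87,52),(671,120),(632,482),(36,411)]];print('lid',np.round(L,4),np.mean(L,0))
for i in range(4):
    d=L[(i+1)%4]-L[i];print(np.linalg.norm(d),np.degrees(np.arctan2(d[1],d[0])))
L2=[ray(a,*sg(*p),.116) for p in[(636,145),(162,41),(46,240),(560,360)]];print('lid scene',np.round(L2,4),np.mean(L2,0))
# blue lines (mid)
B=[ray(s,*tg(*p),.116) for p in[(216,304),(482,336)]];print('blue',B,np.mean(B,0))
B2=[ray(a,*sg(*p),.116) for p in[(250,133),(472,180)]];print('blue2',B2,np.mean(B2,0))
d=B[0]-B[1];print(np.linalg.norm(d),np.degrees(np.arctan2(d[1],d[0])))
G=[ray(s,*tg(*p),.110) for p in[(225,288),(475,315),(470,353),(222,325)]];print('groove',np.round(G,4),np.mean(G,0))
r=[ray(s,*tg(170,128),.146)];print('ram',r)
for n,u,v in[('white',115,312)]:print(n,ray(s,u,v,.12))
E
```

```text
[[0.4405 0.306  0.166 ]
 [0.4417 0.2844 0.166 ]
 [0.4196 0.2825 0.166 ]
 [0.4184 0.3044 0.166 ]] [0.43003968 0.2943061  0.166     ]
[0.43630471 0.29477178 0.166     ]
tri top [0.42996927 0.29572638 0.16075801]
stand [[0.4676 0.3328 0.1   ]
 [0.4688 0.2576 0.1   ]
 [0.3922 0.2571 0.1   ]
 [0.3929 0.3315 0.1   ]] [0.43038717 0.29475058 0.1       ]
lid [[ 0.6228  0.1679  0.116 ]
 [ 0.5931 -0.0948  0.116 ]
 [ 0.4323 -0.0774  0.116 ]
 [ 0.4617  0.185   0.116 ]] [0.52749032 0.0451851  0.116     ]
0.2643558638277457 -96.44820103521633
0.16177019758102454 173.81833092708175
0.26402425047842704 83.59911883506267
0.16199013009715726 -6.064705812397236
lid scene [[ 0.4664  0.1865  0.116 ]
 [ 0.4354 -0.0738  0.116 ]
 [ 0.5974 -0.0935  0.116 ]
 [ 0.6254  0.1685  0.116 ]] [0.53113858 0.04690717 0.116     ]
blue [array([0.50941533, 0.10689153, 0.116     ]), array([ 0.495896  , -0.01109542,  0.116     ])] [0.50265567 0.04789806 0.116     ]
blue2 [array([ 0.4983514, -0.0109006,  0.116    ]), array([0.51001984, 0.1078478 , 0.116     ])] [0.50418562 0.0484736  0.116     ]
0.11875896944096025 83.46337213097482
groove [[ 0.5171  0.1039  0.11  ]
 [ 0.5057 -0.0077  0.11  ]
 [ 0.4888 -0.0057  0.11  ]
 [ 0.5006  0.1048  0.11  ]] [0.50304967 0.04884542 0.11      ]
ram [array([0.58332175, 0.12453742, 0.146     ])]
white [0.33145576 0.32357149 0.12      ]
```

jog_arm:
  commands:
    - [8,-31,6,2.9]
    - [8,-31,6,2.9]
    - [8,-31,6,2.9]
    - [8,-31,6,2.9]
    - [8,-31,6,2.9]
    - [8,-31,6,2.9]
    - [8,-31,6,2.9]
    - [8,-31,6,2.9]
    - [8,-31,6,2.9]
    - [8,-31,6,2.9]

```text
clock: 0.98
tool_pos: [0.3704, 0.2976, 0.2867]
orientation: [180.0, 0.0, 3.7]
force: [0.4, 0.6, -0.5]
opening: 0.0877
```

Run:
```python
from h import *
o=get_obs();s=wristify(snapshot('wrist'),o);print(o['tool_pos'],o['orientation'],o['clock'],o['qvel'].round(1),ext(s)[0])
pickle.dump(s,open('w1.pkl','wb'));save(s,'w1.png')
```

```text
[0.37037768 0.29758867 0.28674607] [1.79999810e+02 7.05327322e-03 3.67313751e+00] 0.9833 [-32.4 -19.4  -9.9   0.1  -9.3  66.9] [[ 6.28796687e-02 -9.98021098e-01  1.88482548e-04]
 [-9.60481730e-01 -6.04632137e-02  2.71696608e-01]
 [-2.71147551e-01 -1.72652267e-02 -9.62382937e-01]]
```

View pics/w1.png

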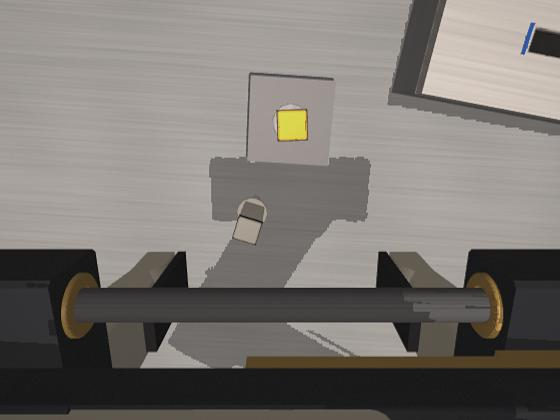

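Run:
```python
from h import *
o=get_obs();s=wristify(snapshot('wrist'),o);print(o['tool_pos'],o['orientation'],o['clock'],o['qvel'].round(1))
pickle.dump(s,open('w1.pkl','wb'));save(s,'w1.png',(230,60,350,180),6)
```

```text
[0.37096669 0.29384128 0.28836421] [-1.79980677e+02 -5.04885678e-02  3.84710564e+00] 1.0333 [  2.5   1.6   1.9   0.1   2.  -11.6]
```

View pics/w1.png

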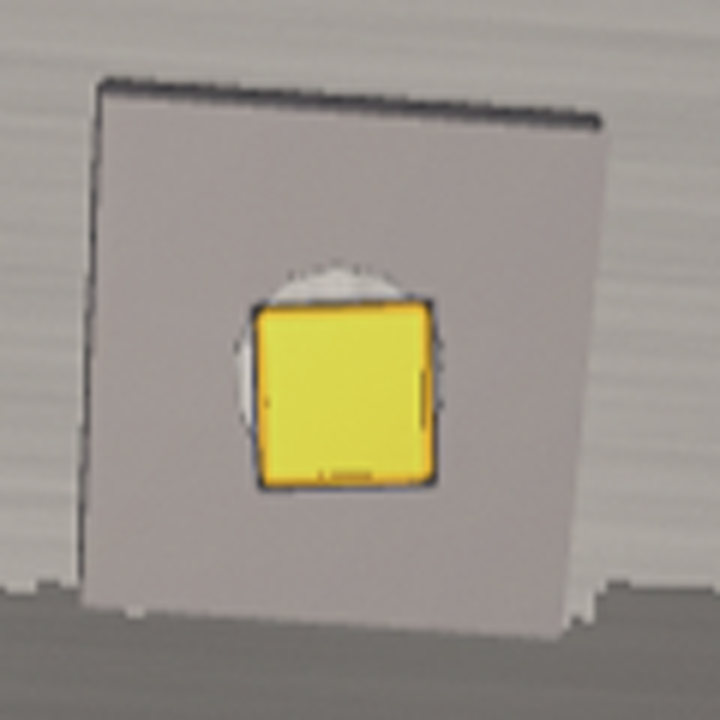

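Run:
```python
from h import *
s=pickle.load(open('w1.pkl','rb'));
tp=lambda x,y:(230+(x+.5)/6-.5,60+(y+.5)/6-.5)
for z,ps in((.166,[(255,307),(432,302),(436,485),(261,489)]),(.1,[(102,82+8),(603,126),(564,637),(80,605)])):
    C=np.array([ray(s,*tp(*p),z) for p in ps]);print(C.round(4),C.mean(0))
    for i in range(4):
        d=C[(i+1)%4]-C[i];print(np.linalg.norm(d),np.degrees(np.arctan2(d[1],d[0])))
```

```text
[[0.4404 0.3054 0.166 ]
 [0.4424 0.2839 0.166 ]
 [0.4205 0.2817 0.166 ]
 [0.4186 0.3033 0.166 ]] [0.43045495 0.29357712 0.166     ]
0.021556800048799007 -84.65886597105406
0.021979339686907906 -174.09117217607883
0.02177655000183254 95.07142952599507
0.021875754012972898 5.336581457016428
[[0.4688 0.3312 0.1   ]
 [0.4686 0.2574 0.1   ]
 [0.393  0.2558 0.1   ]
 [0.393  0.3315 0.1   ]] [0.43085352 0.2939777  0.1       ]
0.07381218797821701 -90.09862547632966
0.0756455434037042 -178.8219734256173
0.07573312965187778 89.98909198300696
0.0757430762764132 -0.2767505350116289
```

jog_arm:
  commands:
    - [15,0,-18,0.4]
    - [15,0,-18,0.4]
    - [15,0,-18,0.4]
    - [15,0,-18,0.3]
    - [0,0,0,0]
    - [0,0,0,0]
    - [0,0,0,0]
    - [0,0,0,0]
    - [0,0,0,0]
    - [0,0,0,0]
  fingers: 60

```text
clock: 1.92
tool_pos: [0.4303, 0.2997, 0.2155]
orientation: [-179.9, -0.1, 5.1]
force: [-0.1, 0.3, 0.2]
opening: 0.06
```

jog_arm:
  commands:
    - [0,-6,-9,0]
    - [0,0,-15,0]
    - [0,0,-15,0]
    - [0,0,-15,0]
    - [0,0,-15,0]
    - [0,0,-15,0]
    - [0,0,-10,0]
    - [0,0,-4,0]
    - [0,0,0,0]
    - [0,0,0,0]

```text
clock: 2.75
tool_pos: [0.4306, 0.2934, 0.1169]
orientation: [-180.0, -0.0, 5.0]
force: [-0.0, -0.5, 0.3]
opening: 0.06
```

Run:
```python
from h import *
o=get_obs();print(o['tool_pos'],o['force'],o['opening'])
s=wristify(snapshot('wrist'),o);save(s,'w2.png')
s=snapshot('top');save(s,'t2.png',(90,210,200,310),6)
```

```text
[0.43063297 0.29339712 0.1169154 ] [-0.04569499 -0.49148079  0.25308138] 0.05997136355914044
```

View pics/w2.png

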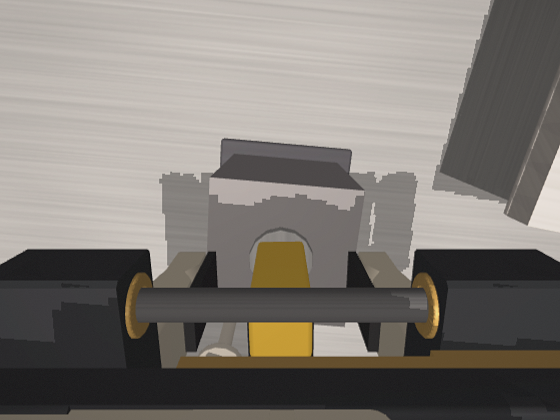

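The handle (around (281,300)) sits midway between the fingers, so I'm closing on it.

jog_arm:
  commands:
    - [0,0,0,0]
    - [0,0,0,0]
    - [0,0,0,0]
    - [0,0,0,0]
    - [0,0,0,0]
    - [0,0,0,0]
    - [0,0,0,0]
    - [0,0,0,0]
    - [0,0,0,0]
    - [0,0,0,0]
  fingers: 0

```text
clock: 3.68
tool_pos: [0.4305, 0.2934, 0.1166]
orientation: [-180.0, -0.0, 5.0]
force: [-0.6, 1.1, -0.4]
opening: 0.0214
```

jog_arm:
  commands:
    - [0,0,4,0]
    - [0,0,8,0]
    - [0,0,12,0]
    - [0,0,15,0]
    - [0,0,18,0]
    - [0,0,18,0]
    - [0,0,18,0]
    - [0,0,14,0]
    - [0,0,8,0]
    - [0,0,0,0]

```text
clock: 4.52
tool_pos: [0.431, 0.2939, 0.2338]
orientation: [-179.9, -0.1, 5.0]
force: [-0.5, -0.3, -2.4]
opening: 0.0219
```

Run:
```python
from h import *
o=get_obs();print(o['tool_pos'],o['force'],o['opening'])
s=snapshot('scene');pickle.dump(s,open('s3.pkl','wb'));save(s,'s3.png',(340,90,460,250),4);R,t=ext(s)
print(proj(s,[.4305,.2934,o['tool_pos'][2]+.0188-.096]),proj(s,[.4305,.2934,o['tool_pos'][2]+.0488]))
```

```text
[0.43103003 0.29389363 0.23376216] [-0.54692296 -0.25719945 -2.37442078] 0.021938717193479854
[396.99496283 178.32561029] [405.13952415 137.98647179]
```

View pics/s3.png

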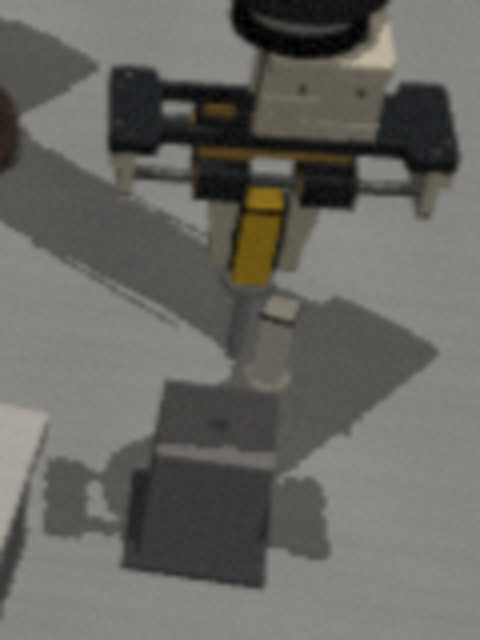

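jog_arm:
  commands:
    - [0,-12,4,-1.4]
    - [0,-24,4,-1.4]
    - [0,-28,4,-1.4]
    - [0,-30,4,-1.4]
    - [0,-30,4,-1.4]
    - [0,-30,3,-1.4]
    - [0,-30,3,-1.4]
    - [0,-20,0,-1.4]
    - [0,-10,0,-0.2]
    - [0,0,0,0]

```text
clock: 5.4
tool_pos: [0.4296, 0.0772, 0.2569]
orientation: [180.0, 0.1, -6.5]
force: [-0.7, 0.3, -1.5]
opening: 0.0219
```

Run:
```python
from h import *
for i in range(2):
    o=get_obs();s=wristify(snapshot('wrist'),o)
print(o['tool_pos'],o['orientation'],o['qvel'].round(1),o['force'],o['opening'])
pickle.dump(s,open('w4.pkl','wb'));save(s,'w4.png')
save(s,'w4b.png',(130,20,430,140),2.6)
```

```text
[0.43000564 0.0783094  0.25699901] [ 1.79978530e+02  4.76676407e-02 -6.49503695e+00] [ 1.6  0.8  0.8 -0.   0.2 -0.5] [ 0.43864292  1.20943276 -2.16405971] 0.021998337040344637
```

View pics/w4.png

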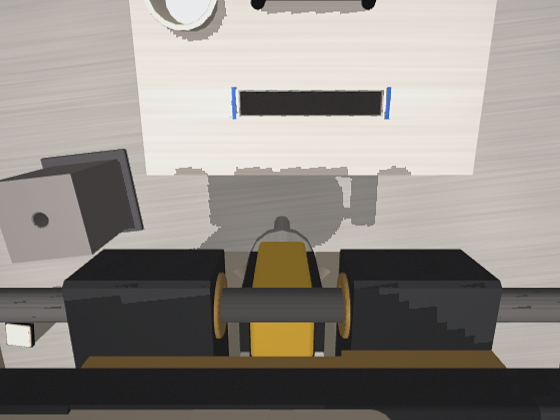

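Run:
```python
from h import *
s=pickle.load(open('w4.pkl','rb'));save(s,'w4b.png',(220,75,405,130),4.3);save(s,'w4c.png',(230,195,340,275),5)
```

```text
(no output)
```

View pics/w4b.png

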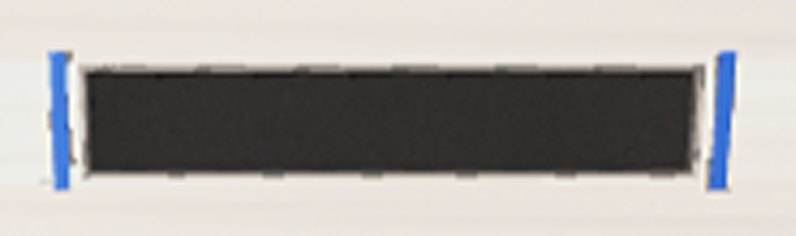

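View pics/w4c.png

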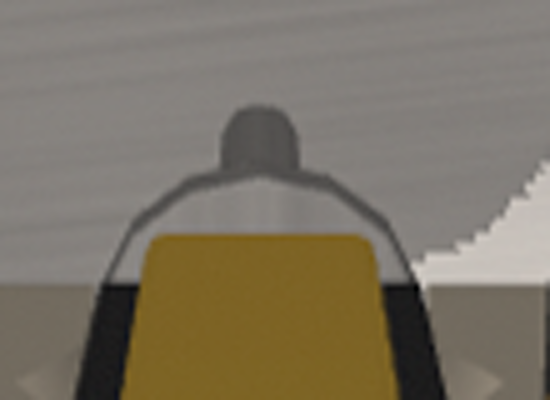

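Run:
```python
from h import *
s=pickle.load(open('w4.pkl','rb'))
k=4.3;g=lambda x,y:(220+(x+.5)/k-.5,75+(y+.5)/k-.5)
B=np.array([ray(s,*g(*p),.116) for p in[(58,52),(63,188),(727,52),(718,188)]]);print(B.round(4),B.mean(0))
G=np.array([ray(s,*g(*p),.116) for p in[(82,67),(88,173),(703,67),(696,173)]]);print(G.round(4),G.mean(0))
for Q in(B,G):
    d=(Q[0]+Q[1]-Q[2]-Q[3])/2;print(np.linalg.norm(d),np.degrees(np.arctan2(d[1],d[0])),np.linalg.norm(Q[0]-Q[1]))
T=np.array([.4300,.0783,.2570]);z=T[2]+.0188-.096+.005
print('tip',ray(s,230+260.5/5-.5,195+143.5/5-.5,z), 'stem pred',proj(s,[T[0],T[1],z]), proj(s,[T[0],T[1],z+.055]))
print('pan yaw tool')
```

```text
[[ 0.521   0.1051  0.116 ]
 [ 0.4977  0.1077  0.116 ]
 [ 0.5074 -0.0133  0.116 ]
 [ 0.484  -0.0108  0.116 ]] [0.50254398 0.04717188 0.116     ]
[[ 0.518   0.1012  0.116 ]
 [ 0.4998  0.1028  0.116 ]
 [ 0.5054 -0.0089  0.116 ]
 [ 0.4871 -0.0069  0.116 ]] [0.50257961 0.04703241 0.116     ]
0.11922792662017186 83.43729516766835 0.023510293094624782
0.11067061276977949 83.4373050194269 0.01833058321283334
tip [0.42964484 0.078266   0.1848    ] stem pred [281.48587702 222.68959656] [281.51910937 255.33882228]
pan yaw tool
```

jog_arm:
  commands:
    - [8,1.5,0,0]
    - [12,2,0,0]
    - [14,3,0,0]
    - [16,3,0,0]
    - [14,3,-8,0]
    - [9,2,-12,0]
    - [5,0,-14,0]
    - [0,0,-14,0]
    - [0,0,-9,0]
    - [0,0,0,0]

```text
clock: 6.33
tool_pos: [0.508, 0.094, 0.1978]
orientation: [179.9, 0.2, -6.4]
force: [-0.9, 0.4, -2.2]
opening: 0.0221
```

Run:
```python
from h import *
for i in range(2):
    o=get_obs();s=wristify(snapshot('wrist'),o)
print(o['tool_pos'],o['orientation'],o['qvel'].round(1),o['force'],o['opening'])
pickle.dump(s,open('w5.pkl','wb'));save(s,'w5.png',(180,130,420,290),3.3)
G=np.array([.5026,.0471]);a=np.radians(-6.5);R=np.array([[np.cos(a),-np.sin(a)],[np.sin(a),np.cos(a)]])
print('local',R.T@(o['tool_pos'][:2]-G))
s=snapshot('scene');save(s,'s5.png',(225,105,365,265),4)
```

```text
[0.50848398 0.09403367 0.19933551] [ 1.79899324e+02  1.22059076e-01 -6.34846343e+00] [-0.  -1.8  1.4  0.6 -0.8 -0. ] [-0.12292458  0.7390078  -1.49142866] 0.02187195078111003
local [0.00053312 0.04729806]
```

View pics/w5.png

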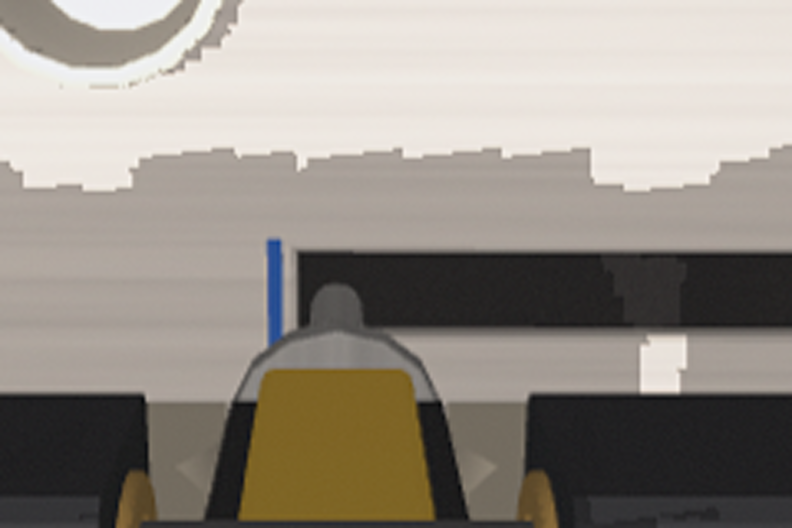

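View pics/s5.png

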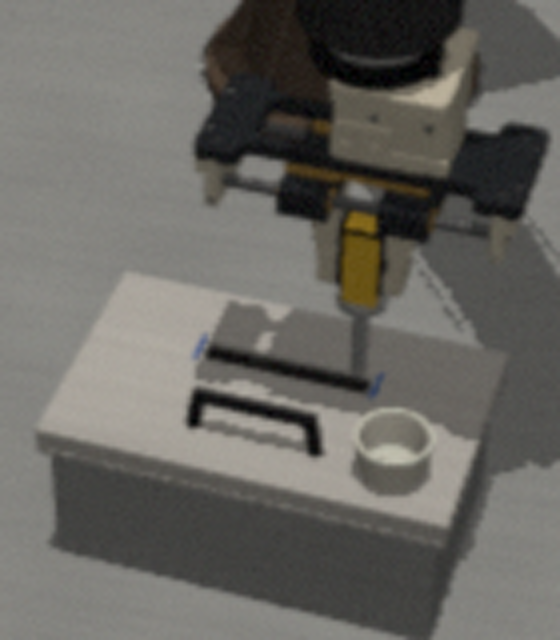

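jog_arm:
  commands:
    - [0,0,-3,0]
    - [0,0,-3,0]
    - [0,0,-2,0]
    - [0,0,-1,0]
    - [0,0,-1,0]
    - [0,0,-0.5,0]
    - [0,0,-0.5,0]
    - [0,0,0,0]
    - [0,0,0,0]
    - [0,0,0,0]

```text
clock: 7.32
tool_pos: [0.5085, 0.0938, 0.1896]
orientation: [-180.0, -0.0, -6.4]
force: [0.0, 0.4, -2.0]
opening: 0.0221
```

jog_arm:
  commands:
    - [0,0,-0.5,0]
    - [0,0,-0.5,0]
    - [0,0,-0.5,0]
    - [0,0,-0.3,0]
    - [0,0,-0.2,0]
    - [0,0,0,0]
    - [0,0,0,0]
    - [0,0,0,0]
    - [0,0,0,0]
    - [0,0,0,0]

```text
clock: 8.15
tool_pos: [0.5085, 0.0938, 0.1876]
orientation: [-180.0, -0.0, -6.4]
force: [-0.3, 0.7, -2.2]
opening: 0.0217
```

jog_arm:
  commands:
    - [0,0,-0.5,0]
    - [0,0,-0.5,0]
    - [0,0,-0.5,0]
    - [0,0,-0.3,0]
    - [0,0,-0.2,0]
    - [0,0,0,0]
    - [0,0,0,0]
    - [0,0,0,0]
    - [0,0,0,0]
    - [0,0,0,0]

```text
clock: 8.98
tool_pos: [0.5085, 0.0938, 0.1857]
orientation: [-180.0, -0.0, -6.4]
force: [-0.3, 0.6, 1.6]
opening: 0.0217
```

jog_arm:
  commands:
    - [0,0,-0.3,0]
    - [0,0,-0.3,0]
    - [0,0,-0.2,0]
    - [0,0,-0.2,0]
    - [0,0,0,0]
    - [0,0,0,0]
    - [0,0,0,0]
    - [0,0,0,0]
    - [0,0,0,0]
    - [0,0,0,0]

```text
clock: 9.82
tool_pos: [0.5085, 0.0938, 0.1846]
orientation: [180.0, -0.0, -6.4]
force: [-0.6, 0.9, 1.6]
opening: 0.0215
```

jog_arm:
  commands:
    - [-0.07,-0.63,-0.1,0]
    - [-0.07,-0.63,-0.1,0]
    - [-0.07,-0.63,0,0]
    - [-0.07,-0.63,0,0]
    - [-0.07,-0.63,0,0]
    - [-0.07,-0.63,0,0]
    - [-0.07,-0.63,0,0]
    - [-0.07,-0.63,0,0]
    - [0,0,0,0]
    - [0,0,0,0]

```text
clock: 10.65
tool_pos: [0.5079, 0.0885, 0.1844]
orientation: [180.0, -0.0, -6.4]
force: [1.8, 1.7, 2.6]
opening: 0.0216
```

jog_arm:
  commands:
    - [-0.07,-0.62,0,0]
    - [-0.07,-0.62,0,0]
    - [-0.07,-0.62,0,0]
    - [-0.07,-0.62,0,0]
    - [-0.07,-0.62,0,0]
    - [-0.07,-0.62,0,0]
    - [-0.07,-0.62,0,0]
    - [-0.07,-0.62,0,0]
    - [0,0,0,0]
    - [0,0,0,0]

```text
clock: 11.48
tool_pos: [0.5072, 0.0835, 0.1843]
orientation: [180.0, 0.0, -6.4]
force: [0.9, 1.6, 1.2]
opening: 0.0218
```

jog_arm:
  commands:
    - [-0.07,-0.62,0,0]
    - [-0.07,-0.62,0,0]
    - [-0.07,-0.62,0,0]
    - [-0.07,-0.62,0,0]
    - [-0.07,-0.62,0,0]
    - [-0.07,-0.62,0,0]
    - [-0.07,-0.62,0,0]
    - [-0.07,-0.62,0,0]
    - [0,0,0,0]
    - [0,0,0,0]

```text
clock: 12.32
tool_pos: [0.5067, 0.0786, 0.1843]
orientation: [180.0, 0.0, -6.4]
force: [0.7, 0.7, 1.0]
opening: 0.022
```

jog_arm:
  commands:
    - [-0.07,-0.62,0,0]
    - [-0.07,-0.62,0,0]
    - [-0.07,-0.62,0,0]
    - [-0.07,-0.62,0,0]
    - [-0.07,-0.62,0,0]
    - [-0.07,-0.62,0,0]
    - [-0.07,-0.62,0,0]
    - [-0.07,-0.62,0,0]
    - [0,0,0,0]
    - [0,0,0,0]

```text
clock: 13.15
tool_pos: [0.5057, 0.0734, 0.184]
orientation: [179.9, 0.1, -6.4]
force: [0.7, -0.4, -1.0]
opening: 0.0218
```

Run:
```python
from h import *
for i in range(5):
    o=get_obs();print(o['tool_pos'].round(4),o['force'].round(2));snapshot('top')
```

```text
[0.5057 0.0734 0.184 ] [ 0.73 -0.41 -0.99]
[0.5057 0.0734 0.184 ] [-0.56 -1.75 -1.9 ]
[0.5057 0.0734 0.184 ] [-0.12 -2.28 -1.56]
[0.5057 0.0735 0.184 ] [-0.47 -1.93 -1.44]
[0.5057 0.0735 0.1841] [-0.5  -1.81 -0.98]
```

jog_arm:
  commands:
    - [-0.06,-0.5,0,0]
    - [-0.06,-0.5,0,0]
    - [-0.06,-0.5,0,0]
    - [-0.06,-0.5,0,0]
    - [0,0,0,0]
    - [0,0,0,0]
    - [0,0,0,0]
    - [0,0,0,0]
    - [0,0,0,0]
    - [0,0,0,0]

```text
clock: 14.23
tool_pos: [0.506, 0.0719, 0.1844]
orientation: [-180.0, -0.0, -6.4]
force: [-0.1, 1.2, -1.7]
opening: 0.0216
```

Run:
```python
from h import *
for i in range(4):
    o=get_obs();print(o['tool_pos'].round(4),o['force'].round(2));snapshot('top')
```

```text
[0.506  0.0719 0.1844] [-0.06  1.19 -1.7 ]
[0.506  0.0719 0.1843] [ 0.05  0.35 -1.95]
[0.506  0.0719 0.1843] [-0.52 -0.15 -1.74]
[0.506  0.0719 0.1844] [-0.05 -0.44 -1.77]
```

jog_arm:
  commands:
    - [-0.06,-0.5,0,0]
    - [-0.05,-0.5,0,0]
    - [0,0,-0.5,0]
    - [0,0,-0.5,0]
    - [0,0,-0.5,0]
    - [0,0,-0.5,0]
    - [0,0,0,0]
    - [0,0,0,0]
    - [0,0,0,0]
    - [0,0,0,0]

```text
clock: 15.27
tool_pos: [0.5059, 0.0709, 0.1824]
orientation: [-180.0, -0.0, -6.4]
force: [-0.0, 0.2, -1.5]
opening: 0.0219
```

Run:
```python
from h import *
for i in range(3):
    o=get_obs();print(o['tool_pos'].round(4),o['force'].round(2));snapshot('top')
```

```text
[0.5059 0.0709 0.1824] [-0.04  0.17 -1.47]
[0.5059 0.0709 0.1824] [-0.44 -0.85 -0.99]
[0.5058 0.0709 0.1824] [-1.04 -0.86 -2.07]
```

jog_arm:
  commands:
    - [0,0,-0.5,0]
    - [0,0,-0.5,0]
    - [0,0,-0.5,0]
    - [0,0,-0.5,0]
    - [0,0,-0.5,0]
    - [0,0,-0.5,0]
    - [0,0,0,0]
    - [0,0,0,0]
    - [0,0,0,0]
    - [0,0,0,0]

```text
clock: 16.25
tool_pos: [0.5059, 0.0709, 0.1794]
orientation: [-180.0, -0.0, -6.4]
force: [0.2, -0.2, -1.3]
opening: 0.0219
```

Run:
```python
from h import *
for i in range(3):
    o=get_obs();print(o['tool_pos'].round(4),o['force'].round(2));snapshot('top')
```

```text
[0.5059 0.0709 0.1794] [ 0.24 -0.17 -1.3 ]
[0.5059 0.0709 0.1794] [ 0.13  0.25 -1.7 ]
[0.5059 0.0709 0.1794] [ 0.52  0.65 -1.86]
```

jog_arm:
  commands:
    - [0,0,-1,0]
    - [0,0,-1,0]
    - [0,0,-1,0]
    - [0,0,-1,0]
    - [0,0,-1,0]
    - [0,0,-1,0]
    - [0,0,-1,0]
    - [0,0,-1,0]
    - [0,0,0,0]
    - [0,0,0,0]

```text
clock: 17.23
tool_pos: [0.5058, 0.0709, 0.1713]
orientation: [180.0, 0.0, -6.4]
force: [-0.1, -0.4, -1.1]
opening: 0.0219
```

jog_arm:
  commands:
    - [0,0,-2,0]
    - [0,0,-2,0]
    - [0,0,-2,0]
    - [0,0,-2,0]
    - [0,0,-2,0]
    - [0,0,-2,0]
    - [0,0,-2,0]
    - [0,0,-2,0]
    - [0,0,-1,0]
    - [0,0,0,0]

```text
clock: 18.07
tool_pos: [0.5057, 0.0708, 0.1541]
orientation: [180.0, 0.0, -6.4]
force: [-0.2, 0.4, -1.9]
opening: 0.0217
```

Run:
```python
from h import *
o=get_obs();print(o['tool_pos'].round(4),o['force'].round(2));s=wristify(snapshot('wrist'),o);save(s,'w6.png',(180,130,420,290),3.3)
s=snapshot('scene');save(s,'s6.png',(225,105,365,265),4)
o=get_obs();print(o['tool_pos'].round(4),o['force'].round(2))
```

```text
[0.5057 0.0708 0.1541] [-0.22  0.37 -1.95]
[0.5059 0.0709 0.1544] [ 0.13 -0.85 -2.1 ]
```

View pics/w6.png

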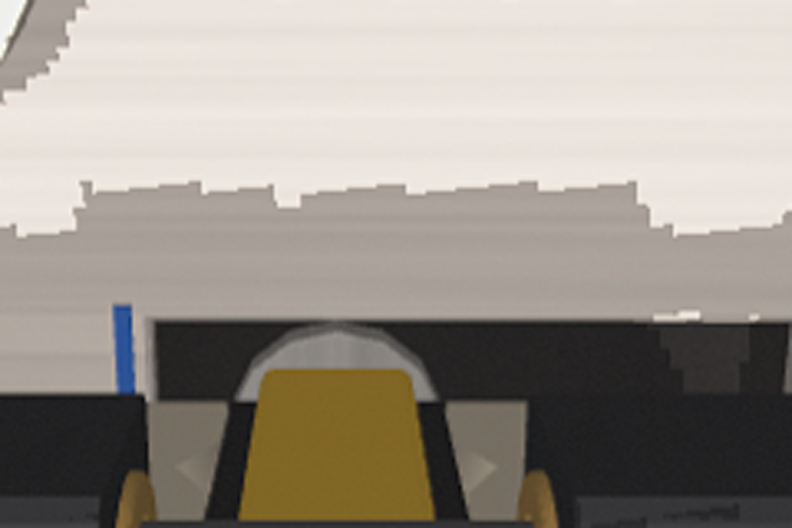

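View pics/s6.png

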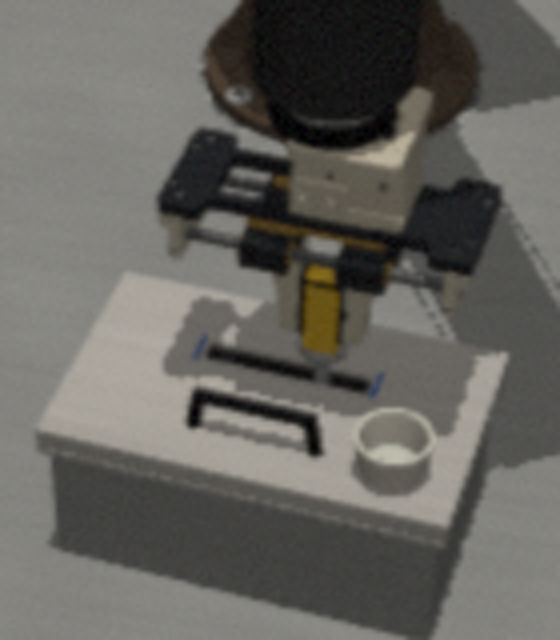

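jog_arm:
  commands:
    - [0,0,-2,0]
    - [0,0,-2,0]
    - [0,0,-2,0]
    - [0,0,-2,0]
    - [0,0,-2,0]
    - [0,0,-2,0]
    - [0,0,-2,0]
    - [0,0,-2,0]
    - [0,0,-2,0]
    - [0,0,-1,0]

```text
clock: 19.0
tool_pos: [0.5057, 0.0708, 0.135]
orientation: [180.0, 0.0, -6.4]
force: [-0.1, 0.1, -2.0]
opening: 0.0221
```

jog_arm:
  commands:
    - [0,0,-0.3,0]
    - [0,0,-0.3,0]
    - [0,0,-0.3,0]
    - [0,0,-0.3,0]
    - [0,0,-0.3,0]
    - [0,0,0,0]
    - [0,0,0,0]
    - [0,0,0,0]
    - [0,0,0,0]
    - [0,0,0,0]

```text
clock: 19.83
tool_pos: [0.5058, 0.0709, 0.1339]
orientation: [180.0, 0.0, -6.4]
force: [-1.2, -0.4, -1.5]
opening: 0.0219
```

jog_arm:
  commands:
    - [0,0,-0.2,0]
    - [0,0,-0.2,0]
    - [0,0,-0.2,0]
    - [0,0,-0.2,0]
    - [0,0,0,0]
    - [0,0,0,0]
    - [0,0,0,0]
    - [0,0,0,0]
    - [0,0,0,0]
    - [0,0,0,0]

```text
clock: 20.67
tool_pos: [0.5059, 0.0709, 0.1331]
orientation: [-180.0, -0.0, -6.4]
force: [-0.6, 0.9, -2.2]
opening: 0.0217
```

jog_arm:
  commands:
    - [0,0,-0.2,0]
    - [0,0,-0.1,0]
    - [0,0,-0.1,0]
    - [0,0,0,0]
    - [0,0,0,0]
    - [0,0,0,0]
    - [0,0,0,0]
    - [0,0,0,0]
    - [0,0,0,0]
    - [0,0,0,0]

```text
clock: 21.5
tool_pos: [0.5059, 0.0709, 0.1327]
orientation: [-180.0, -0.0, -6.4]
force: [-0.9, -0.6, -1.9]
opening: 0.0218
```

jog_arm:
  commands:
    - [0,0,-0.1,0]
    - [0,0,-0.1,0]
    - [0,0,-0.1,0]
    - [0,0,-0.1,0]
    - [0,0,0,0]
    - [0,0,0,0]
    - [0,0,0,0]
    - [0,0,0,0]
    - [0,0,0,0]
    - [0,0,0,0]

```text
clock: 22.33
tool_pos: [0.5059, 0.0709, 0.1325]
orientation: [-180.0, -0.0, -6.4]
force: [-3.0, 0.8, 5.7]
opening: 0.0221
```

jog_arm:
  commands:
    - [0,0,-0.1,0]
    - [0,0,-0.1,0]
    - [0,0,-0.1,0]
    - [0,0,0,0]
    - [0,0,0,0]
    - [0,0,0,0]
    - [0,0,0,0]
    - [0,0,0,0]
    - [0,0,0,0]
    - [0,0,0,0]

```text
clock: 23.17
tool_pos: [0.5059, 0.0709, 0.1325]
orientation: [-180.0, -0.0, -6.4]
force: [-3.6, -0.4, 8.3]
opening: 0.022
```

jog_arm:
  commands:
    - [0,0,0.1,0]
    - [0,0,0,0]
    - [0,0,0,0]
    - [0,0,0,0]
    - [0,0,0,0]
    - [0,0,0,0]
    - [0,0,0,0]
    - [0,0,0,0]
    - [0,0,0,0]
    - [0,0,0,0]
  fingers: 45

```text
clock: 24.0
tool_pos: [0.5059, 0.0708, 0.1321]
orientation: [180.0, 0.0, -6.4]
force: [-0.6, -0.9, 0.6]
opening: 0.0449
```

Run:
```python
from h import *
o=get_obs();print(o['tool_pos'].round(4),o['force'].round(2),o['opening']);s=wristify(snapshot('wrist'),o);save(s,'w7.png')
```

```text
[0.5059 0.0708 0.1321] [-0.64 -0.93  0.56] 0.044866010889841705
```

View pics/w7.png

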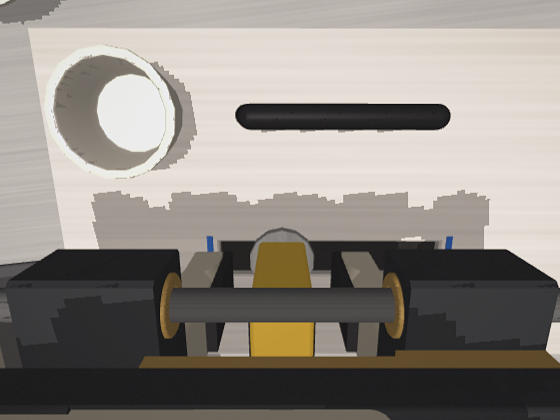

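Released and clear on both sides, so I'm lifting straight up and then back.

jog_arm:
  commands:
    - [0,0,4,0]
    - [0,0,8,0]
    - [0,0,12,0]
    - [0,0,16,0]
    - [0,0,16,0]
    - [0,0,16,0]
    - [0,0,16,0]
    - [0,0,16,0]
    - [0,0,10,0]
    - [0,0,0,0]

```text
clock: 24.88
tool_pos: [0.5071, 0.0712, 0.249]
orientation: [-179.9, -0.2, -6.4]
force: [0.7, -0.3, 0.3]
opening: 0.0453
```

jog_arm:
  commands:
    - [-8,0,2,0]
    - [-10,0,2,0]
    - [-10,0,0,0]
    - [-10,0,0,0]
    - [-10,0,0,0]
    - [-10,0,0,0]
    - [-8,0,0,0]
    - [-4,0,0,0]
    - [0,0,0,0]
    - [0,0,0,0]

```text
clock: 25.72
tool_pos: [0.4359, 0.071, 0.2503]
orientation: [-180.0, -0.0, -6.4]
force: [0.3, 0.3, -0.1]
opening: 0.0453
```

Run:
```python
from h import *
o=get_obs();print(o['tool_pos'].round(4),o['force'].round(2),o['clock']);s=wristify(snapshot('wrist'),o);save(s,'w8.png')
s=snapshot('scene');save(s,'s8.png');save(s,'s8b.png',(225,145,365,265),5)
```

```text
[0.4359 0.071  0.2503] [ 0.3   0.25 -0.11] 25.7167
```

View pics/w8.png

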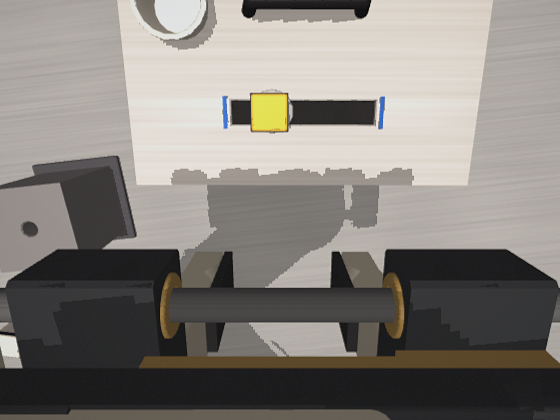

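View pics/s8b.png

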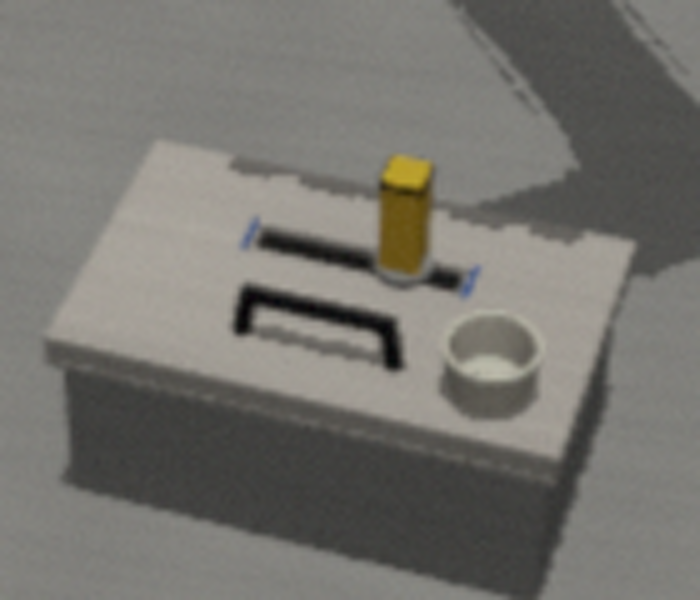

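View pics/s8.png

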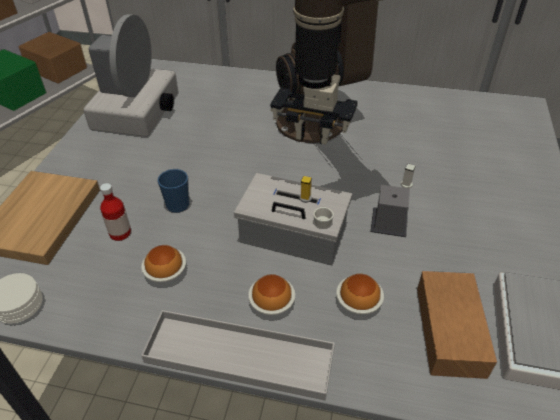

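Run:
```python
from h import *
o=get_obs();s=wristify(snapshot('wrist'),o);print(proj(s,[.5059,.0709,.182]))
from plant import close_job
print(close_job())
```

```text
[268.44756395 112.96218321]
the job is handed in; nothing more can be done
None
```

The yellow-handled probe now stands upright in the hidden port with its collar on the lid. I let go of it and handed the job in at about 25.8 s on the robot's clock; no verdict comes back.

- **Finding the port:** I set the tip on the lining about 8 mm inside the +y end of the groove, by the blue line there. I then slid it along with roughly 3–5 N, pressing the strip about 2 mm of its 10 mm. The upward force vanished near y = +24 mm from the groove's centre.
- **Lowering:** The tip met no resistance all the way down. The collar touched the lid at a tool height of 132.5 mm, where I had predicted 132.6 mm. The last steps pressed the collar onto the lid with about 10 N before I let go.
- **Last checks:** The wrist and scene pictures show the probe upright in the groove. The top of its handle appears at about (269,112), against a predicted (268,113) for a flush collar. By eye, the ramekin, crock, sauce bottle, pies and white look-alike are where they were, and the arm was clear and reading no load.
- **Disagreements:** The scene camera put the lid about 3–4 mm further out than the top camera. The wrist camera agreed with the top camera, so I used those two. While pressing I also saw a sideways force of about 3.6 N, which went away on release.

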